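# Close the gas filter unit and hold its purge key down

### The job

The gas filter has just been loaded: first shut the unit's hinged cover, then take the purge key with the red handle from its holder, put it through the hole in the cover, turn it until its cross-shaped end meshes with the slots of the spindle and slide it fully home. Press the spindle down to its stop with the key and finish like that: keep your grip on the key and keep it pressed down, do not let go. Leave the other things on the bench where they are.

Things in the scene. Friction and masses are not known exactly. Their poses are not given: they have to be found in the camera images.
- filter_unit: grey gas filter housing fixed to the worktop, base 132x124 mm, body 120x112 mm, 56 mm high, with a white pleated filter ring in a round well. Origin: centre of its underside on the worktop; z up; x points from its front (blue tab of the cover) to its rear (hinge). It may stand turned by up to 0.3 rad.
- cover (a joint): angle of the cover (rad): 0 = shut, grows as it opens upward; 0.7 to 1.1 at the start. Aluminium plate 120x112x8 mm with a 54 mm hole in its middle. Hinge line along the housing's y, 64 mm from its origin along its +x, 58 mm above the worktop. Stiff hinge: stays at any angle, 2 N on the front edge moves it. Shut, its top is 66 mm above the worktop, the hole concentric with the spindle.
- cover_press (a point): point on the outer face of the cover, 108 mm from the hinge line, near the front edge (the plate ends 16 mm further out, then a blue tab of 12 mm): push it down here. z is the outward normal of the cover.
- socket (a point): centre of the floor of the cross slots in the brass spindle head (44 mm across, in the middle of the housing), 42 mm above the worktop when up. z up; x and y run along the slots, 9.5 mm wide, 14 mm deep, open at the ends. The head stands at any angle within 0.75 rad to the housing and turns stiffly (0.5 N m), so not with a lightly pressed key. The key fits in four ways, 90 degrees apart.
- purge (a joint): how far the spindle is pushed down (m): 0 = up, 0.008 = at its stop. A spring lifts it: about 3 N starts it moving, about 9 N brings it to the stop.
- key: purge key, upright in its holder, 94 mm high, 0.12 kg. Origin: centre of its lower end (at the socket's point when fully home); z up. Cross-shaped end 22 mm high: blades along x and y, 30 mm across, 7 mm thick (lowest 3 mm: 26 and 5). Then 18 mm shaft, 28 mm collar. Red handle from 60 to 94 mm, 46 mm along x, 22 mm thick along y: grip that thickness at 77 mm height. It stays above the cover.
- key_holder: grey block 64x64 mm, 30 mm high, on a 76 mm black foot, fixed to the worktop; the key stands in its round 37 mm hole, on a floor 6 mm above the worktop. Origin: centre of the underside. A tall blue-topped analyser (fixed) stands behind the work, its nearest corner 0.54 m ahead of the base between holder and filter unit: carry things past on the side near the robot.
- ptfe_tape: white tape roll, 48 mm across, 13 mm high, lying flat between the unit and the robot (bystander); leave it alone. Origin: centre of its underside.
- spare_gauge: round white pressure gauge with a brass stem, 75x58x30 mm, lying face up (bystander); leave it alone. Origin: centre of its underside.
- wash_bottle: white squeeze bottle with red cap and spout, 64x87x186 mm, standing upright (bystander); leave it alone. Origin: centre of its underside.

How it is judged:
On the way, in this order (a step that is already met when the one before it is completed fails the run):
1. the cover is shut (within 0.05 rad) while the key is not yet in the spindle (value of joint cover below 0.05 rad and horizontal distance between key and socket above 0.05 m), for 0.2 s.
2. the key is meshed with the spindle and fully home in the slots (within 3 mm), cover still shut (z of key in the frame of socket between -0.004 and 0.003 m and horizontal distance between key and socket below 0.004 m and angle between key's own z axis and vertical below 0.12 rad and (angle between the x axis of key and the x axis of socket, either way round below 0.15 rad or angle between the x axis of key and the x axis of socket, either way round above 1.42 rad) and value of joint cover below 0.05 rad), for 0.2 s.
At the end, for the whole second after the job is handed in: Cover shut (0.05 rad); key upright (0.12 rad), blades aligned with the slots (0.15 rad), its end within 3 mm of their floor and 4 mm of the axis; spindle down more than 6 of its 8 mm; fingers still on the key with over 2 N. The program finishes while holding it so (all of step 2 and value of joint purge above 0.006 m and contact force between the fingers and key above 2 N); the arm keeps its last pose, push and grip.
It fails at once if a bystander is moved more than 40 mm (distance of any of ptfe_tape, spare_gauge, wash_bottle from where it was at the start of the episode above 0.04 m).
It also fails if it takes over 64 s, if anything falls off the work surface, if the arm or the gripper's body presses on something with over 40 N, if the wrist force passes 120 N, or if a joint passes its speed limit or range.

### The arm

A 7-joint arm with a two-finger parallel gripper is mounted at the origin on the work surface; the furniture and walls round the work are solid. World frame = base frame: x ahead of the robot, y to its left, z up, the work surface at z = 0. Lengths are in m, angles in rad, forces in N, time in s.
With the tool pointing down it reaches from about 0.425 to 0.825 m from the base axis. Payload 3.6 kg.
Tool frame: the origin (TCP) lies midway between the tips of the shut fingers; the grasp point (between the pads) lies 19 mm behind it; z points along the fingers, y is the direction in which the jaws open and shut (so a half turn about z gives the same grasp; the last joint's range is limited). The gripper opens to 85 mm and grips with 20 to 120 N. Pads are 22 mm wide; open, the fingers measure 114 mm over their backs; the gripper's body (76 mm by 85 mm) begins 54 mm behind the grasp point. The pads swing forward as they close: fully open they stand 13 mm farther back than shut.
Start: joints at [-1.145, 0.615, -0.013, 1.423, 0.008, 1.103, -0.04], TCP at [0.284, 0.585, 0.231] pointing down, gripper open.
Joint ranges: [-3.12, 3.12], [-0.3, 2.06], [-1.34, 1.32], [0.26, 2.42], [-1.36, 4.5], [0.01, 1.98], [-2.84, 2.84]. Speed limits (rad/s): [2.79, 2.79, 3.14, 3.14, 3.14, 3.14, 3.14].

### API

Orientations are given as a rotation vector (axis times angle).
In Python, from cell import r, eyes, ticket gives the robot as it stands.
- The arm moves only by the tool jog_arm, never from a script. Its argument "steps" is one flat list of numbers, 5 for each row, row after row: the shift along the tool's x, y, z in m, then the turn about the tool's z in rad, then the gripper command: -1 is fully open, 1 is shut, values between are in proportion. In form: [tx, ty, tz, yaw, gripper, tx, ty, tz, yaw, gripper, ...]. A call has 1 to 5 rows; each row is the pose to reach, as a shift and turn from the pose commanded when the call began, along the tool's axes at that moment; what a row does not reach only later rows make up. A row lasts 1/8 s, in which the tool goes at most 62.5 mm and 10.7 degrees, less where a joint would pass 70% of its speed; a pose out of reach is approached as far as the arm can. A call with a gripper value outside its range is refused whole. The fingers move at their own pace and stop on an object; "squeeze" is the grip in N (left out, the last holds). Time passes only in rows, so rows that repeat a pose let the fingers close. It gives the time, the measured TCP pose, the force and the opening at its end, in the units of the state.
- r.sense(): the state, without advancing time (a new reading comes with each control period).
- eyes.camera(name): name is "side" or "top"; returns a dict with "image" (384x512x3 uint8, red, green, blue), "fovy" (degrees; the focal length in pixels is half the picture's height over the tangent of half this angle, whatever the lens; pixels are square), "cx", "cy" (the principal point, pixels), "rvec" (rotation vector, rad) and "tvec" (3), from world to camera coordinates, as OpenCV has them. Camera axes: x right, y down, z forward; pixel columns grow to the right and rows downward; lengths in m; the calibration is good to about 2 mm. A picture is of the moment at which its call begins. There is no depth.
- ticket.close_job(): hands the job in, once; it reports no verdict.
The state is a dict: "t": time; "joint_pos": joint angles; "joint_vel": joint speeds; "joint_efforts": joint torques, N m; "tool_pos": TCP position; "ee_rot": TCP orientation; "ft_force": force on the tool from outside, world axes, zero at the start; "moment": the same for the moment, N m; "width": finger opening in m.
Only numpy, scipy, OpenCV 4.12 (cv2) and the standard library are available. Lean on these libraries where they do the work, as an engineer would, in place of code of your own. Each camera call takes 0.05 s, during which the arm holds its last target.

## Working session

There is one attempt and no reset: what is moved stays moved. The work goes in short steps, Python scripts to look and compute and a tool call to move; the robot and the scene stay as the last step left them, time stands still between calls to the robot, and variables do not carry over. Pictures are saved under pics/ and viewed, and the job is handed in when it is done.

Besides the shell and the picture viewer there is one more tool, called as a command line: name --argument value ..., lists and objects as JSON in quotes. jog_arm: Moves the arm, as the interface text tells. Its arguments: {"type":"object","properties":{"steps":{"type":"array","items":{"type":"number"}},"squeeze":{"type":"number"}},"required":["steps"]}

```bash
ls; mkdir -p pics
python3 - <<'E'
from cell import r, eyes, ticket
import cv2,numpy as np
s=r.sense(); print({k:np.round(v,3).tolist() for k,v in s.items()})
for n in ("side","top"):
    c=eyes.camera(n); cv2.imwrite(f"pics/{n}0.png",c["image"][:,:,::-1]); np.save(f"{n}0.npy",c,allow_pickle=True)
    print(n,{k:np.round(v,4) for k,v in c.items() if k!="image"})
E
```

```text
pics
{'t': 0.0, 'joint_pos': [-1.146, 0.616, -0.013, 1.425, 0.008, 1.103, -0.04], 'joint_vel': [0.001, -0.001, 0.0, 0.001, -0.0, -0.001, 0.0], 'joint_efforts': [-0.0, -46.921, 0.259, -17.103, 0.01, 0.01, 0.0], 'tool_pos': [0.283, 0.584, 0.23], 'ee_rot': [-0.703, -3.061, 0.004], 'ft_force': [-0.316, 0.421, 0.756], 'moment': [0.008, -0.01, -0.013], 'width': 0.085}
side {'fovy': np.float64(51.1531), 'cx': np.float64(254.9779), 'cy': np.float64(192.5284), 'rvec': array([ 2.6348, -0.3565,  0.101 ]), 'tvec': array([-0.5085,  0.1128,  0.9485])}
top {'fovy': np.float64(51.9047), 'cx': np.float64(256.0291), 'cy': np.float64(188.6669), 'rvec': array([ 2.1914, -2.1754,  0.1515]), 'tvec': array([-0.0609,  0.4922,  0.9281])}
```

View pics/side0.png

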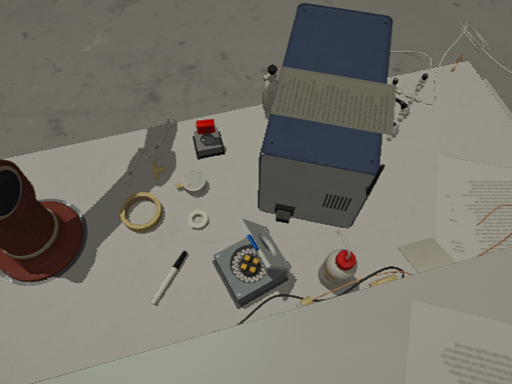

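View pics/top0.png

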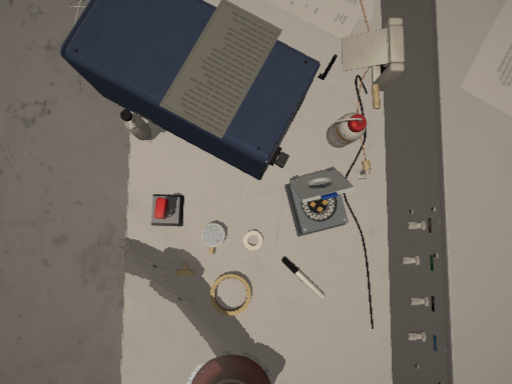

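```bash
cat > h.py <<'E'
import cv2,numpy as np
def cam(f): return np.load(f,allow_pickle=True).item()
def K(c):
    f=c["image"].shape[0]/2/np.tan(np.radians(c["fovy"])/2); return np.array([[f,0,c["cx"]],[0,f,c["cy"]],[0,0,1.]])
def proj(c,P): return cv2.projectPoints(np.array(P,float).reshape(-1,3),c["rvec"],c["tvec"],K(c),None)[0].reshape(-1,2)
def ray(c,p):
    R=cv2.Rodrigues(np.array(c["rvec"]))[0]; C=-R.T@np.array(c["tvec"]).ravel()
    d=R.T@np.linalg.inv(K(c))@np.array([p[0],p[1],1.]); return C,d/np.linalg.norm(d)
def plane(c,p,z):
    C,d=ray(c,p); return C+d*(z-C[2])/d[2]
def tri(c1,p1,c2,p2):
    a,b=ray(c1,p1),ray(c2,p2)
    A=np.stack([a[1],-b[1]],1); t=np.linalg.lstsq(A,b[0]-a[0],rcond=None)[0]
    q1=a[0]+t[0]*a[1];q2=b[0]+t[1]*b[1]; return (q1+q2)/2,np.linalg.norm(q1-q2)
def snap(n,tag):
    from cell import eyes
    c=eyes.camera(n); np.save(f"{n}{tag}.npy",c,allow_pickle=True); return c
def crop(c,x,y,w,h,s,name):
    im=c["image"][y:y+h,x:x+w,::-1]; cv2.imwrite("pics/"+name,cv2.resize(im,None,fx=s,fy=s,interpolation=cv2.INTER_CUBIC))
E
python3 - <<'E'
from h import *
s,t=cam("side0.npy"),cam("top0.npy")
for c in(s,t):
    print(ray(c,(256,192))[0],proj(c,[[0,0,0],[.283,.584,.23],[.5,0,0],[.5,.3,0]]).round())
crop(s,190,190,160,120,5,"s_unit.png");crop(t,270,150,100,90,7,"t_unit.png")
crop(s,180,105,60,60,9,"s_key.png");crop(t,140,180,60,60,9,"t_key.png")
E
```

```text
[ 0.39011582 -0.46538471  0.89568127] [[ 40. 240.]
 [105. -22.]
 [244. 191.]
 [218. 102.]]
[ 0.39273397 -0.02538103  0.97594638] [[230. 398.]
 [-97. 290.]
 [233. 187.]
 [110. 186.]]
```

View pics/s_unit.png

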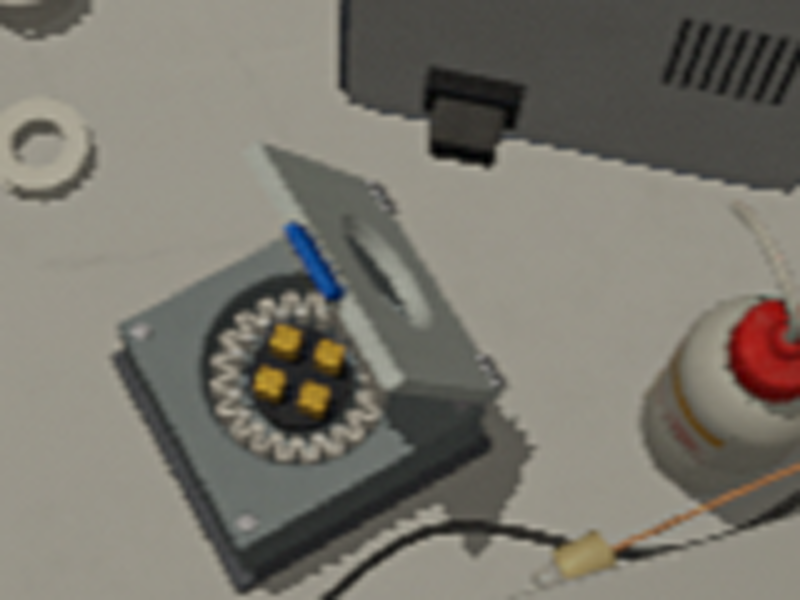

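View pics/t_unit.png

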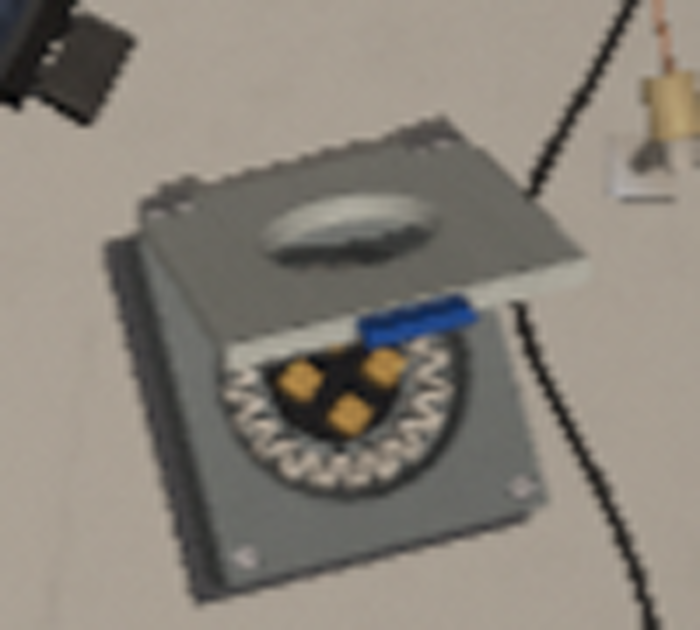

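View pics/s_key.png

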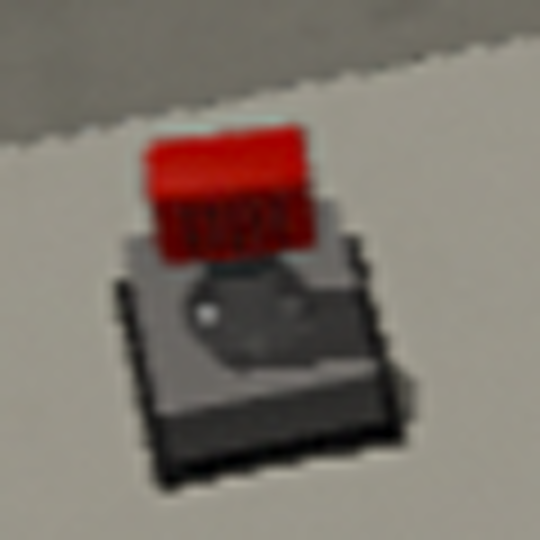

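View pics/t_key.png

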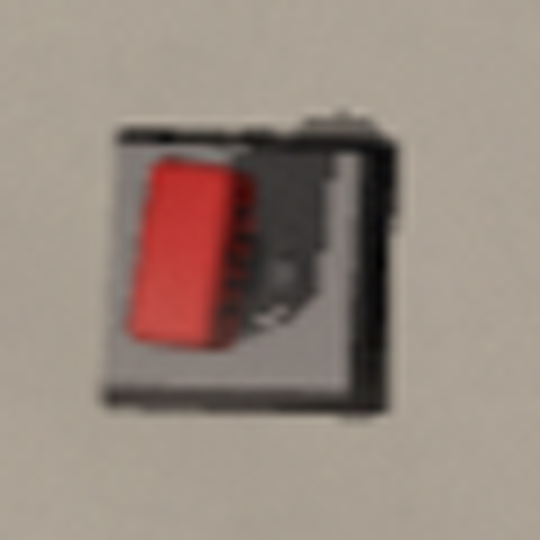

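Run:
```python
from h import *
s,t=cam("side0.npy"),cam("top0.npy")
pts={}
for n,c,x0,y0,x1,y1 in(("s",s,230,245,270,280),("t",t,300,190,345,222)):
    hsv=cv2.cvtColor(c["image"],cv2.COLOR_RGB2HSV)
    m=((hsv[...,0]>12)&(hsv[...,0]<28)&(hsv[...,1]>140)&(hsv[...,2]>110)).astype(np.uint8)
    mm=np.zeros_like(m);mm[y0:y1,x0:x1]=m[y0:y1,x0:x1]
    k,l,st,ce=cv2.connectedComponentsWithStats(mm,connectivity=4)
    for i in range(1,k): print(n,ce[i].round(2),st[i][4],plane(c,ce[i],.056).round(4))
    b=((hsv[...,0]>105)&(hsv[...,0]<125)&(hsv[...,1]>150)&(hsv[...,2]>60)).astype(np.uint8)
    b[:y0-20]=0; b[y1+5:]=0; b[:,:x0-10]=0;b[:,x1+20:]=0
    p=np.argwhere(b)[:,::-1].astype(np.float32); print("blue",len(p),p.mean(0),cv2.minAreaRect(p))
# screws
scs=[(139/5+190,331/5+190),(246/5+190,523/5+190)]; sct=[(245/7+270,558/7+150),(522/7+270,487/7+150)]
for a,b in zip(scs,sct): print("screw",plane(s,a,.056).round(4),plane(t,b,.056).round(4),tri(s,a,t,b))
# key handle
for n,c,x0,y0,x1,y1 in(("s",s,185,110,225,145),("t",t,140,185,190,230)):
    hsv=cv2.cvtColor(c["image"],cv2.COLOR_RGB2HSV)
    m=(((hsv[...,0]<6)|(hsv[...,0]>174))&(hsv[...,1]>150)).astype(np.uint8)
    mm=np.zeros_like(m);mm[y0:y1,x0:x1]=m[y0:y1,x0:x1]
    v=hsv[...,2][mm>0]; print(n,np.percentile(v,[5,25,50,75,95]))
    for th in(150,170,190):
        p=np.argwhere((mm>0)&(hsv[...,2]>th))[:,::-1].astype(np.float32)
        if len(p)<5: continue
        rc=cv2.minAreaRect(p); bx=np.array([plane(c,q,.094)[:2] for q in cv2.boxPoints(rc)]); print(th,len(p),plane(c,p.mean(0),.094).round(4),np.linalg.norm(np.diff(bx,axis=0),axis=1), np.degrees(np.arctan2(*(np.diff(bx,axis=0)[:2].T[::-1]))))
```

```text
s [246.54 257.12] 24 [ 0.4559 -0.1881  0.056 ]
s [255.43 260.09] 23 [ 0.4728 -0.1997  0.056 ]
s [243.46 265.88] 24 [ 0.4444 -0.2054  0.056 ]
s [252.35 268.87] 23 [ 0.4611 -0.2169  0.056 ]
blue 59 [252.44067 242.20338] ((252.37265014648438, 242.0707550048828), (16.60898780822754, 3.6908857822418213), 60.945396423339844)
t [324.35 202.  ] 17 [ 0.4595 -0.2173  0.056 ]
t [312.62 203.76] 21 [ 0.4551 -0.1895  0.056 ]
t [319.62 208.76] 21 [ 0.4435 -0.2059  0.056 ]
blue 52 [328.94232 195.6923 ] ((329.1470947265625, 195.5882568359375), (3.152963161468506, 15.522278785705566), 75.96376037597656)
screw [ 0.3959 -0.1695  0.056 ] [ 0.3944 -0.1711  0.056 ] (array([ 0.39516619, -0.17059505,  0.05919502]), np.float64(0.0014961934273995813))
screw [ 0.42   -0.2628  0.056 ] [ 0.4186 -0.2645  0.056 ] (array([ 0.41921433, -0.26364036,  0.05942677]), np.float64(0.0014220953698007024))
s [ 58.    69.75  98.   164.   172.  ]
150 97 [0.4422 0.1647 0.094 ] [0.04199885 0.01790558 0.04165321] [ -7.14891704 -97.67376654]
170 15 [0.4335 0.1608 0.094 ] [0.0247852  0.00308657 0.02474942] [ -15.14412271 -102.3393312 ]
t [ 67.1 157.5 184.  191.  193. ]
150 155 [0.4407 0.1592 0.094 ] [0.04193056 0.01785788 0.04194455] [ -6.25415414 -97.71701765]
170 142 [0.4408 0.1593 0.094 ] [0.04099383 0.01660406 0.04100654] [ -6.25856809 -97.71728473]
190 53 [0.4333 0.1591 0.094 ] [0.02962968 0.01207071 0.02963715] [ -5.27009112 -96.7204907 ]
```

Run:
```python
from h import *
s,t=cam("side0.npy"),cam("top0.npy")
P,e=tri(s,(252.37,242.07),t,(329.1,195.6)); print("tab",P,e)
u=np.array([.458,-.203]); ya=.258; x=np.array([np.cos(ya),np.sin(ya)]); h=u+.064*x
d=-(P[:2]-h)@x; print(h,d,P[2]-.058,"ang",np.arctan2(P[2]-.058,d),np.hypot(d,P[2]-.058), "lat",(P[:2]-h)@[-x[1],x[0]])
# cover front bottom corners: side crop (265,148)?,(398,388); top (228,355),(590,265)
for a,b in (((258/5+190,150/5+190),(228/7+270,355/7+150)),((398/5+190,388/5+190),(588/7+270,262/7+150))): 
    # left / right
    q,e=tri(s,a,t,b); print(q,e)
for n,p,z in(("tape",(253,240),.013),("gauge",(213,234),.03)): print(n,plane(t,p,z))
print("bottle",tri(s,(346,260),t,(357,123)))
print("holder corners",[plane(t,(140+a/9,180+b/9),.03).round(3).tolist() for a,b in((122,140),(358,150),(352,390),(110,385))])
```

```text
tab [ 0.4643932  -0.20209057  0.17676147] 0.0008746208046429768
[ 0.51988174 -0.18667058] 0.05758636511505875 0.11876147157195377 ang 1.119308837290117 0.13198665302636034 lat -0.0007518740810208629
[ 0.45552662 -0.14875652  0.16858468] 0.0037729223594660114
[ 0.48275945 -0.25632056  0.16831244] 0.0011197520902120396
tape [ 0.3690211  -0.05116076  0.013     ]
gauge [0.38313138 0.04440984 0.03      ]
bottle (array([ 0.63078686, -0.27384882,  0.1425297 ]), np.float64(0.008074149679410277))
holder corners [[0.474, 0.187, 0.03], [0.471, 0.125, 0.03], [0.408, 0.125, 0.03], [0.409, 0.188, 0.03]]
```

```bash
cat >> h.py <<'E'
def steps(targets):
    """targets: (x,y,z,toolx_deg or None) -> tool shifts + yaw from the present pose"""
    from cell import r
    s=r.sense(); R=cv2.Rodrigues(np.array(s["ee_rot"]))[0]; p=np.array(s["tool_pos"])
    a0=np.degrees(np.arctan2(R[1,0],R[0,0])); print("t",round(s["t"],2),"tcp",p.round(4),"toolx",round(a0,2),"tilt",np.round(R[:2,2],4),"F",np.round(s["ft_force"],1),"w",round(float(s["width"]),4),"q",np.round(s["joint_pos"],2))
    for T in targets:
        d=R.T@(np.array(T[:3])-p); yaw=0 if T[3] is None else -np.radians((T[3]-a0+180)%360-180)
        print(T[:3],"->",d.round(4),"yaw",round(yaw,3))
E
python3 - <<'E'
from h import *
steps([(.43,.30,.24,173.5),(.43,0,.24,173.5),(.505,-.191,.22,173.5)])
E
```

```text
t 0.1 tcp [0.2835 0.5842 0.2303] toolx 154.12 tilt [-0.001 -0.002] F [ 0.1  0.5 -0.6] w 0.0855 q [-1.15  0.62 -0.01  1.42  0.01  1.1  -0.04]
(0.43, 0.3, 0.24) -> [-0.2559 -0.1917 -0.0093] yaw -0.338
(0.43, 0, 0.24) -> [-0.3868 -0.4617 -0.0087] yaw -0.338
(0.505, -0.191, 0.22) -> [-0.5377 -0.6007  0.0116] yaw -0.338
```

jog_arm --steps '[-0.05,-0.038,-0.002,-0.07,1,-0.1,-0.076,-0.004,-0.14,1,-0.15,-0.114,-0.006,-0.21,1,-0.2,-0.152,-0.008,-0.28,1,-0.25,-0.19,-0.009,-0.338,1]'

```text
t: 0.72
tool_pos: [0.4256, 0.3041, 0.2401]
ee_rot: [-0.175, -3.137, 0.001]
ft_force: [0.9, 0.9, -0.3]
width: 0.0003
```

Run:
```python
from h import *
steps([(.43,0,.24,173.5),(.505,-.191,.22,173.5)])
```

```text
t 0.72 tcp [0.4256 0.3041 0.2401] toolx 173.6 tilt [-0.0001 -0.0003] F [ 0.9  0.9 -0.3] w 0.0003 q [-0.6   0.41 -0.08  1.77  0.04  0.96  0.75]
(0.43, 0, 0.24) -> [-3.830e-02 -3.017e-01  2.000e-04] yaw 0.002
(0.505, -0.191, 0.22) -> [-0.1341 -0.4831  0.0203] yaw 0.002
```

jog_arm --steps '[-0.007,-0.06,0,0,1,-0.015,-0.12,0,0,1,-0.023,-0.18,0,0,1,-0.03,-0.24,0,0,1,-0.038,-0.3,0,0,1]'

```text
t: 1.35
tool_pos: [0.4283, 0.0019, 0.2402]
ee_rot: [0.178, 3.136, -0.0]
ft_force: [0.9, -0.1, 0.2]
width: -0.0001
```

Run:
```python
from h import *
steps([(.505,-.191,.21,173.5)])
```

```text
t 1.35 tcp [0.4283 0.0019 0.2402] toolx 173.5 tilt [ 0.0001 -0.    ] F [ 0.9 -0.1  0.2] w -0.0001 q [-0.06  0.26  0.01  2.01 -0.    0.87  1.4 ]
(0.505, -0.191, 0.21) -> [-0.0981 -0.183   0.0302] yaw -0.0
```

jog_arm --steps '[-0.025,-0.046,0,0,1,-0.05,-0.092,0.005,0,1,-0.075,-0.138,0.015,0,1,-0.098,-0.183,0.025,0,1,-0.098,-0.183,0.03,0,1]'

```text
t: 1.98
tool_pos: [0.5048, -0.1943, 0.2091]
ee_rot: [-0.191, -3.135, 0.004]
ft_force: [-0.5, 0.8, 0.0]
width: -0.0001
```

Run:
```python
from h import *
h=np.array([.520,-.187]); x=np.array([np.cos(.256),np.sin(.256)])
T=[]
for d,z in((20,170),(32,158),(46,148),(63,133),(76,116),(86,97),(92,76),(94,62)):
    p=h-d/1000*x; T.append((p[0].round(4),p[1].round(4),z/1000,None))
steps(T)
s,t=snap("side","1"),snap("top","1")
crop(s,190,150,160,120,4,"s1.png");crop(t,270,130,100,100,6,"t1.png")
```

```text
t 1.98 tcp [ 0.5048 -0.1943  0.2091] toolx 173.03 tilt [-0.0014 -0.0027] F [-0.5  0.8  0. ] w -0.0001 q [ 0.28  0.47  0.07  1.77 -0.04  0.9   1.81]
(np.float64(0.5007), np.float64(-0.1921), 0.17) -> [0.0043 0.0018 0.0391] yaw 0
(np.float64(0.489), np.float64(-0.1951), 0.158) -> [ 0.0156 -0.0026  0.0511] yaw 0
(np.float64(0.4755), np.float64(-0.1986), 0.148) -> [ 0.0285 -0.0077  0.0611] yaw 0
(np.float64(0.4591), np.float64(-0.203), 0.133) -> [ 0.0443 -0.014   0.0761] yaw 0
(np.float64(0.4465), np.float64(-0.2062), 0.116) -> [ 0.0564 -0.0186  0.0932] yaw 0
(np.float64(0.4368), np.float64(-0.2088), 0.097) -> [ 0.0656 -0.0223  0.1122] yaw 0
(np.float64(0.431), np.float64(-0.2103), 0.076) -> [ 0.0712 -0.0245  0.1332] yaw 0
(np.float64(0.4291), np.float64(-0.2108), 0.062) -> [ 0.073  -0.0252  0.1472] yaw 0
```

View pics/s1.png

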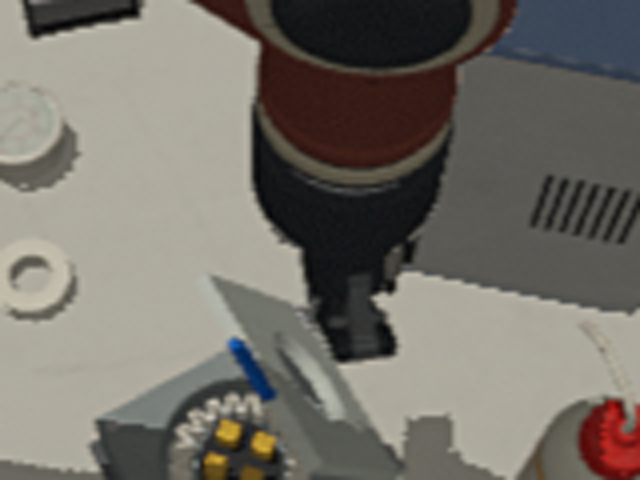

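View pics/t1.png

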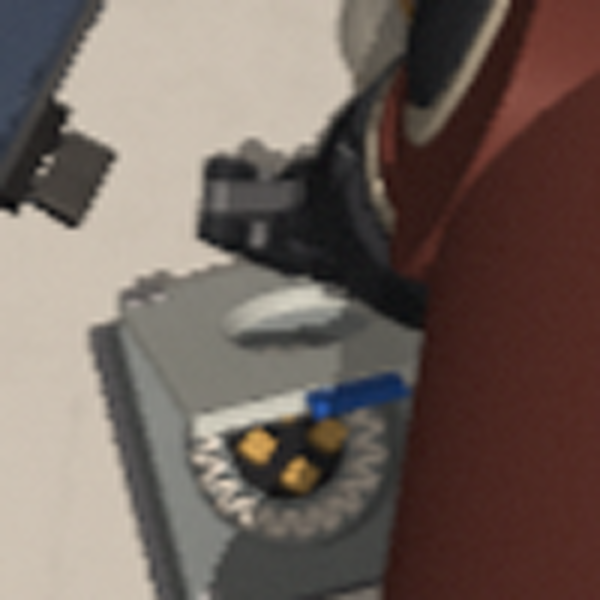

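Run:
```python
from h import *
print(proj(cam("top1.npy"),[[.505,-.194,.209]])-[270,130],proj(cam("side1.npy"),[[.505,-.194,.209]])-[190,150])
```

```text
[[58.31778497 43.45654912]] [[82.1566625  76.48096197]]
```

Run:
```python
from h import *
for n in("top","side"):
    c=cam(n+"1.npy"); P=[[.505,-.194,z] for z in(.209,.282,.4)]; q=proj(c,P); x0,y0=q[0].astype(int)-[50,40]
    im=cv2.resize(c["image"][y0:y0+90,x0:x0+110,::-1],None,fx=7,fy=7,interpolation=cv2.INTER_CUBIC)
    im=cv2.convertScaleAbs(im,alpha=1.8)
    for i,a in enumerate(q): cv2.circle(im,tuple(((a-[x0,y0]+.5)*7).astype(int).tolist()),4,(0,255,0) if i==0 else (255,0,255),2)
    cv2.imwrite(f"pics/ov_{n}.png",im)
```

```text
(no output)
```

View pics/ov_top.png

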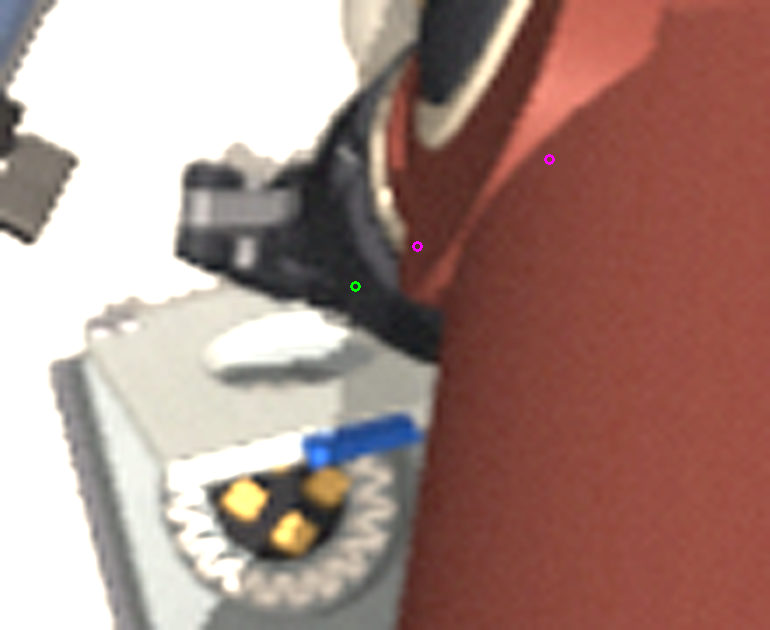

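View pics/ov_side.png

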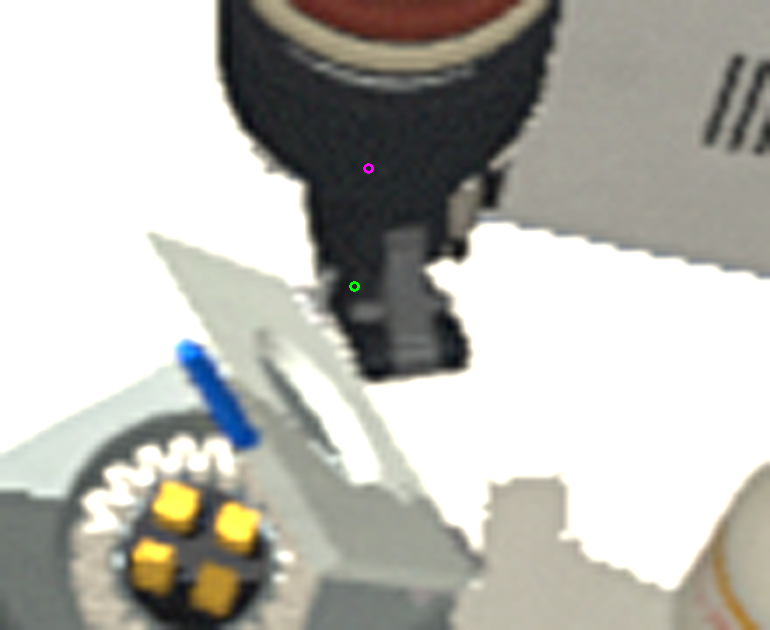

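Run:
```python
from h import *
s,t=cam("side1.npy"),cam("top1.npy")
P=[[.505,-.194,.209]]
os=proj(s,P)[0].astype(int)-[50,40]; ot=proj(t,P)[0].astype(int)-[50,40]
f=lambda o,p:o+np.array(p)/7-.5
for a,b in (((410,370),(182,215)),((365,375),(180,250)),((465,360),(188,170)),((410,300),(240,210))): print(tri(s,f(os,a),t,f(ot,b)))
```

```text
(array([ 0.54432539, -0.16755689,  0.06192421]), np.float64(0.011754659043648915))
(array([ 0.53076852, -0.1663701 ,  0.06485276]), np.float64(0.01408508472375799))
(array([ 0.56069768, -0.16948273,  0.06323466]), np.float64(0.00930557715717767))
(array([ 0.53520145, -0.17382732,  0.13752499]), np.float64(0.007538432636602213))
```

Run:
```python
from h import *
s,t=cam("side1.npy"),cam("top1.npy")
P=[[.505,-.194,.209]]
for c in(s,t):
    o=proj(c,P)[0].astype(int)-[50,40]
    for dy in(-.05,0,.05):
        print(dy,((proj(c,[[.505-.12*dy,-.194+dy,z] for z in(.209,.23,.26,.28,.3)])-o+.5)*7).round().tolist())
```

```text
-0.05 [[433.0, 454.0], [439.0, 426.0], [448.0, 382.0], [454.0, 351.0], [461.0, 319.0]]
0 [[355.0, 287.0], [358.0, 255.0], [364.0, 206.0], [368.0, 172.0], [373.0, 136.0]]
0.05 [[281.0, 129.0], [283.0, 94.0], [286.0, 41.0], [288.0, 3.0], [290.0, -36.0]]
-0.05 [[531.0, 268.0], [552.0, 256.0], [585.0, 239.0], [608.0, 226.0], [632.0, 213.0]]
0 [[356.0, 287.0], [372.0, 276.0], [398.0, 259.0], [416.0, 247.0], [435.0, 235.0]]
0.05 [[180.0, 306.0], [191.0, 296.0], [209.0, 280.0], [222.0, 268.0], [236.0, 256.0]]
```

jog_arm --steps '[0.004,0.002,0.039,0,1,0.015,-0.002,0.051,0,1,0.022,-0.005,0.056,0,1,0.028,-0.008,0.061,0,1,0.028,-0.008,0.061,0,1]'

```text
t: 2.7
tool_pos: [0.4763, -0.194, 0.1497]
ee_rot: [0.179, 3.136, -0.001]
ft_force: [-0.2, -0.4, 0.2]
width: 0.0001
```

Run:
```python
from h import *
h=np.array([.520,-.187]); x=np.array([np.cos(.256),np.sin(.256)])
T=[]
for d,z in((63,133),(76,116),(86,97),(92,76),(94,62)):
    p=h-d/1000*x; T.append((p[0].round(4),p[1].round(4),z/1000,None))
steps(T)
s,t=snap("side","2"),snap("top","2")
crop(s,190,150,160,120,5,"s2.png");crop(t,270,130,100,100,6,"t2.png")
```

```text
t 2.7 tcp [ 0.4763 -0.194   0.1497] toolx 173.48 tilt [ 0.0003 -0.0003] F [-0.2 -0.4  0.2] w 0.0001 q [ 0.3   0.51  0.06  1.91 -0.04  0.72  1.84]
(np.float64(0.4591), np.float64(-0.203), 0.133) -> [ 0.0161 -0.0109  0.0167] yaw 0
(np.float64(0.4465), np.float64(-0.2062), 0.116) -> [ 0.0283 -0.0155  0.0337] yaw 0
(np.float64(0.4368), np.float64(-0.2088), 0.097) -> [ 0.0376 -0.0192  0.0527] yaw 0
(np.float64(0.431), np.float64(-0.2103), 0.076) -> [ 0.0432 -0.0213  0.0737] yaw 0
(np.float64(0.4291), np.float64(-0.2108), 0.062) -> [ 0.045  -0.022   0.0877] yaw 0
```

View pics/s2.png

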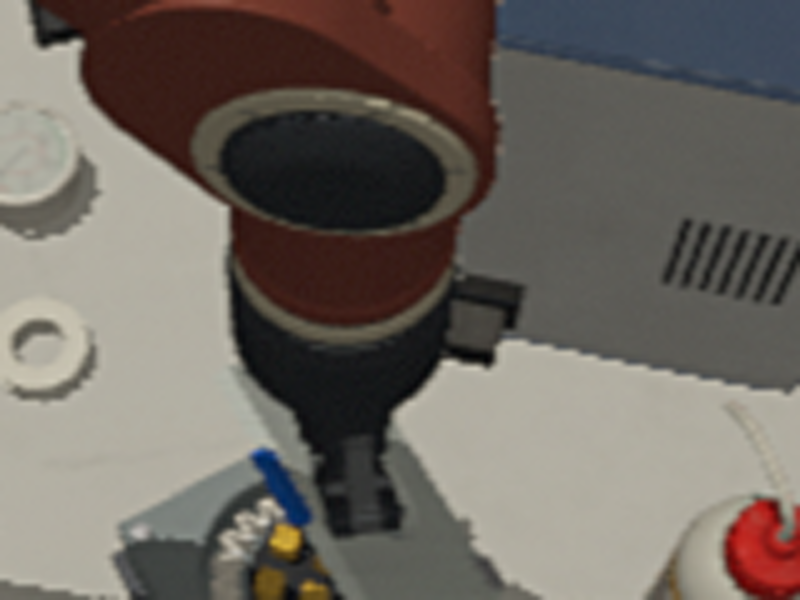

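jog_arm --steps '[0.008,-0.005,0.008,0,1,0.016,-0.01,0.017,0,1,0.022,-0.013,0.025,0,1,0.028,-0.015,0.034,0,1,0.033,-0.017,0.043,0,1]'

```text
t: 3.42
tool_pos: [0.4411, -0.2075, 0.1056]
ee_rot: [-0.179, -3.136, 0.001]
ft_force: [0.1, 0.4, 1.5]
width: 0.0005
```

Run:
```python
from h import *
h=np.array([.520,-.187]); x=np.array([np.cos(.256),np.sin(.256)])
T=[]
for d,z in((86,97),(92,76),(94,62)):
    p=h-d/1000*x; T.append((p[0].round(4),p[1].round(4),z/1000,None))
steps(T)
s=snap("side","3")
crop(s,190,150,160,120,5,"s3.png")
```

```text
t 3.42 tcp [ 0.4411 -0.2075  0.1056] toolx 173.45 tilt [-0.0006 -0.0003] F [0.1 0.4 1.5] w 0.0005 q [ 0.36  0.55  0.05  2.03 -0.05  0.57  1.9 ]
(np.float64(0.4368), np.float64(-0.2088), 0.097) -> [ 0.0041 -0.0018  0.0086] yaw 0
(np.float64(0.431), np.float64(-0.2103), 0.076) -> [ 0.0097 -0.0039  0.0296] yaw 0
(np.float64(0.4291), np.float64(-0.2108), 0.062) -> [ 0.0115 -0.0046  0.0436] yaw 0
```

View pics/s3.png

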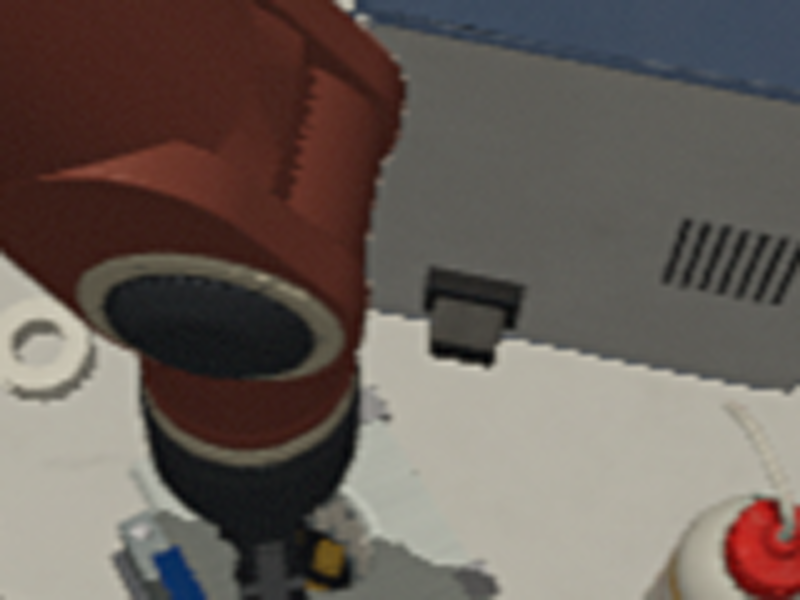

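jog_arm --steps '[0.004,-0.002,0.009,0,1,0.008,-0.003,0.02,0,1,0.01,-0.004,0.03,0,1,0.011,-0.005,0.039,0,1,0.011,-0.005,0.042,0,1]'

```text
t: 4.1
tool_pos: [0.4302, -0.2107, 0.0655]
ee_rot: [-0.179, -3.136, -0.001]
ft_force: [-5.0, 2.9, 34.0]
width: 0.0
```

Run:
```python
from h import *
steps([(.429,-.211,.062,None)])
```

```text
t 4.1 tcp [ 0.4302 -0.2107  0.0655] toolx 173.48 tilt [-0.0007  0.0006] F [-5.   2.9 34. ] w 0.0 q [ 0.38  0.61  0.04  2.08 -0.05  0.45  1.92]
(0.429, -0.211, 0.062) -> [ 0.0011 -0.0004  0.0035] yaw 0
```

jog_arm --steps '[0,0,-0.03,0,1,0,0,-0.08,0,1,0.01,0.05,-0.12,0,1,0.01,0.11,-0.13,0,1,0.01,0.17,-0.13,0,1]'

```text
t: 4.72
tool_pos: [0.4404, -0.0394, 0.1953]
ee_rot: [0.18, 3.133, -0.0]
ft_force: [0.2, 0.4, 0.3]
width: -0.0002
```

Run:
```python
from h import *
steps([(.44,.158,.17,173.5)])
s,t=snap("side","4"),snap("top","4")
crop(s,190,190,160,120,5,"s4.png");crop(t,270,150,100,90,7,"t4.png")
```

```text
t 4.72 tcp [ 0.4404 -0.0394  0.1953] toolx 173.41 tilt [ 0.003  -0.0003] F [0.2 0.4 0.3] w -0.0002 q [ 0.01  0.35  0.04  2.05 -0.02  0.75  1.52]
(0.44, 0.158, 0.17) -> [0.0231 0.1961 0.0252] yaw -0.002
```

View pics/s4.png

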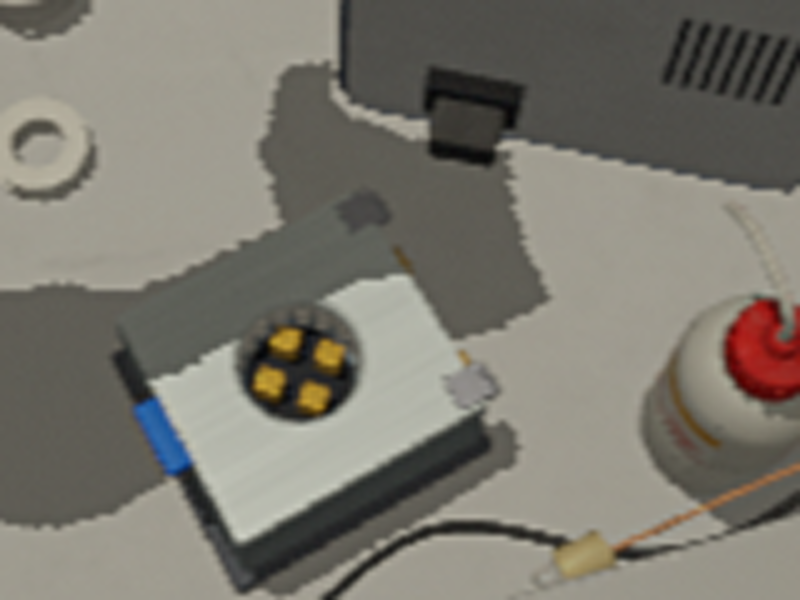

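View pics/t4.png

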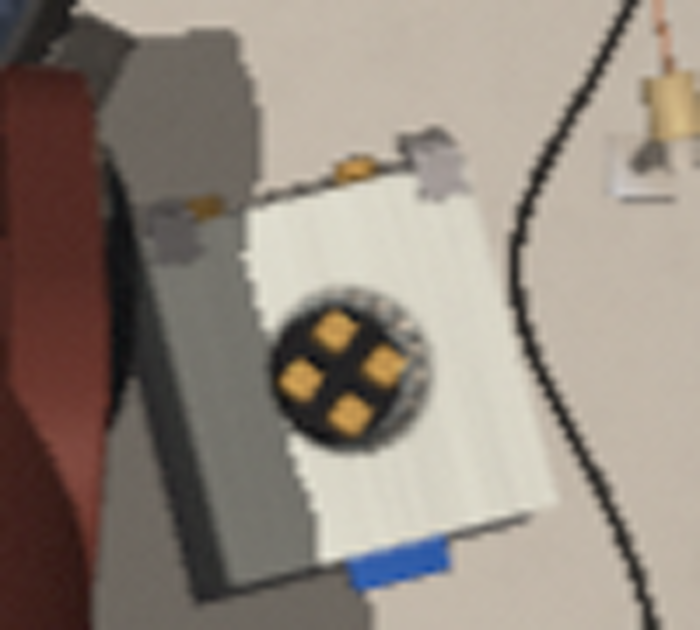

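Run:
```python
from h import *
from scipy.spatial import ConvexHull
s,t=cam("side4.npy"),cam("top4.npy")
C={}
for n,c,x0,y0,x1,y1 in(("s",s,230,245,270,280),("t",t,300,190,335,218)):
    hsv=cv2.cvtColor(c["image"],cv2.COLOR_RGB2HSV)
    m=((hsv[...,0]>12)&(hsv[...,0]<28)&(hsv[...,1]>140)&(hsv[...,2]>110)).astype(np.uint8)
    mm=np.zeros_like(m);mm[y0:y1,x0:x1]=m[y0:y1,x0:x1]
    k,l,st,ce=cv2.connectedComponentsWithStats(mm,connectivity=4)
    W=[plane(c,ce[i],.056)[:2] for i in range(1,k)]; print(n,st[1:,4],np.round(W,4).tolist())
    W=np.array(W); m0=W.mean(0); a=np.degrees(np.arctan2(*(W-m0).T[::-1])); a4=(np.degrees(np.angle(np.exp(4j*np.radians(a)).mean()))/4)
    print(m0, a, "diag mod90",a4, np.linalg.norm(W-m0,axis=1)); C[n]=ce[1:].mean(0)
print(tri(s,C["s"],t,C["t"]))
```

```text
s [20 24 27 26] [[0.456, -0.189], [0.4726, -0.1996], [0.4446, -0.2048], [0.461, -0.2169]]
[ 0.45854971 -0.20257886] [ 100.70397605   12.04045565 -170.98706405  -80.19681595] diag mod90 10.389789679741215 [0.01377415 0.01436851 0.01414235 0.01452842]
t [20 19 21 21] [[0.4716, -0.2008], [0.4599, -0.2169], [0.4551, -0.1895], [0.4435, -0.2059]]
[ 0.45754759 -0.20327042] [  10.08780949  -80.26062367   99.91588862 -169.25326561] diag mod90 10.12241600107311 [0.0143171  0.01378718 0.01395117 0.01427606]
(array([ 0.4579368 , -0.20303538,  0.05729029]), np.float64(0.0009808252574594043))
```

jog_arm --steps '[0.005,0.045,0,0,-1,0.01,0.09,0,0,-1,0.015,0.135,0,0,-1,0.023,0.196,0,0,-1,0.023,0.196,0.025,0,-1]'

```text
t: 5.45
tool_pos: [0.4398, 0.1629, 0.1698]
ee_rot: [0.162, 3.134, 0.008]
ft_force: [1.5, -1.0, -0.0]
width: 0.0852
```

Run:
```python
from h import *
steps([(.441,.1585,.067,173.5)])
```

```text
t 5.45 tcp [0.4398 0.1629 0.1698] toolx 174.08 tilt [0.004  0.0048] F [ 1.5 -1.  -0. ] w 0.0852 q [-0.4   0.42 -0.    2.01 -0.    0.7   1.07]
(0.441, 0.1585, 0.067) -> [-0.0013 -0.0048  0.1028] yaw 0.01
```

jog_arm --steps '[0,0,0,0,-1,0,0,0,0,-1]'

```text
t: 5.7
tool_pos: [0.4394, 0.1552, 0.1694]
ee_rot: [-0.182, -3.136, 0.001]
ft_force: [-0.5, -0.5, 0.9]
width: 0.0856
```

Run:
```python
from h import *
steps([(.441,.1585,.067,173.5)])
```

```text
t 5.7 tcp [0.4394 0.1552 0.1694] toolx 173.35 tilt [-0.0002 -0.0009] F [-0.5 -0.5  0.9] w 0.0856 q [-0.39  0.42  0.01  2.02 -0.    0.71  1.07]
(0.441, 0.1585, 0.067) -> [-0.0012  0.0035  0.1024] yaw -0.003
```

jog_arm --steps '[-0.001,0.003,0.03,0,-1,-0.001,0.003,0.07,0,-1,-0.001,0.003,0.095,0,-1,-0.001,0.003,0.102,0,-1,-0.001,0.003,0.102,0,-1]'

```text
t: 6.32
tool_pos: [0.4411, 0.1589, 0.0678]
ee_rot: [0.181, 3.136, 0.0]
ft_force: [0.5, -0.4, 0.1]
width: 0.0849
```

Run:
```python
from h import *
steps([(.441,.1585,.067,173.5)])
s,t=snap("side","5"),snap("top","5")
crop(s,160,75,100,90,7,"s5.png");crop(t,110,150,100,90,7,"t5.png")
```

```text
t 6.33 tcp [0.4411 0.1589 0.0678] toolx 173.4 tilt [0.0009 0.0001] F [ 0.5 -0.4  0.1] w 0.0849 q [-0.39  0.6   0.    2.1  -0.    0.44  1.06]
(0.441, 0.1585, 0.067) -> [ 0.0001 -0.0004  0.0008] yaw -0.002
```

View pics/s5.png

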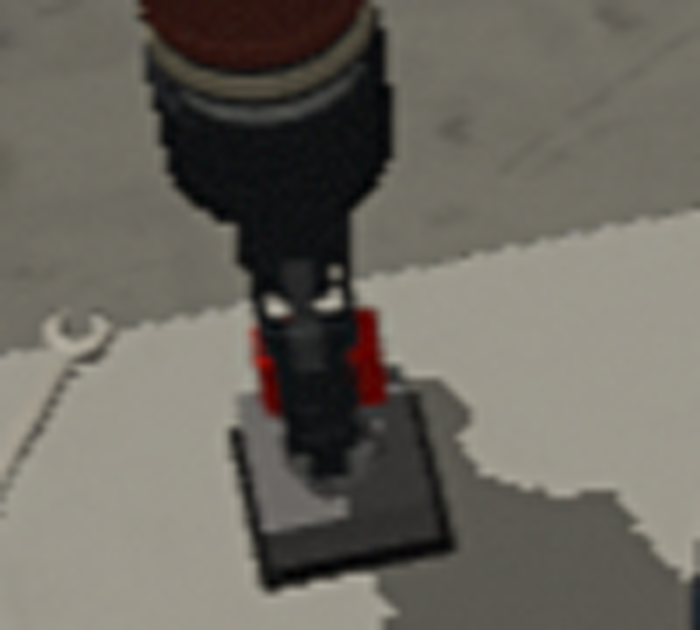

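View pics/t5.png

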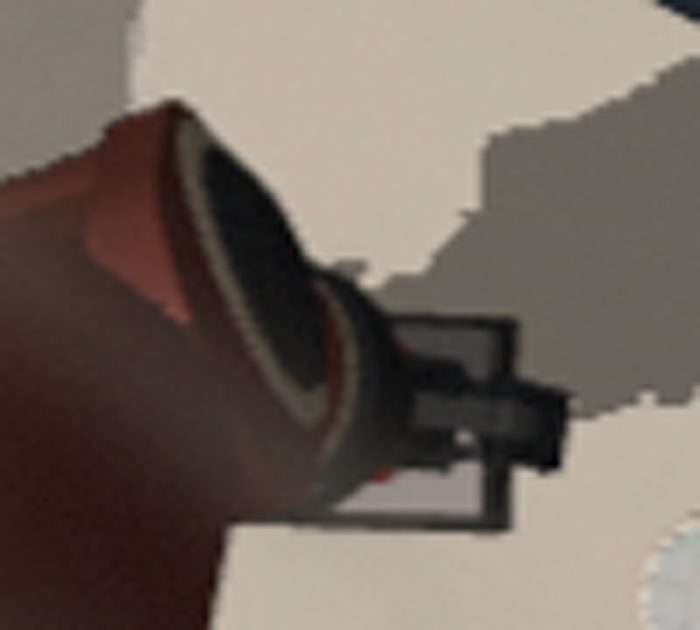

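jog_arm --steps '[0,0,0.001,0,1,0,0,0.001,0,1,0,0,0.001,0,1,0,0,0.001,0,1,0,0,0.001,0,1]' --squeeze 80

```text
t: 7.05
tool_pos: [0.4406, 0.1596, 0.0666]
ee_rot: [0.178, 3.136, 0.0]
ft_force: [-0.5, 0.4, 3.3]
width: 0.0208
```

Run:
```python
from h import *
steps([(.441,.1585,.20,173.5)])
```

```text
t 7.05 tcp [0.4406 0.1596 0.0666] toolx 173.49 tilt [0.0004 0.0003] F [-0.5  0.4  3.3] w 0.0208 q [-0.4   0.6   0.    2.11 -0.    0.44  1.06]
(0.441, 0.1585, 0.2) -> [-0.0006 -0.001  -0.1334] yaw -0.0
```

jog_arm --steps '[0,0,-0.01,0,1,0,0,-0.04,0,1,0,0,-0.08,0,1,0,0,-0.115,0,1,0,0,-0.12,0,1]'

```text
t: 7.68
tool_pos: [0.4417, 0.1598, 0.1887]
ee_rot: [0.179, 3.132, 0.003]
ft_force: [-0.4, 0.7, -1.5]
width: 0.0207
```

Run:
```python
from h import *
steps([(.435,-.04,.19,145.25),(.458,-.203,.19,145.25)])
s,t=snap("side","6"),snap("top","6")
crop(s,160,55,100,90,7,"s6.png");crop(t,110,150,100,90,7,"t6.png")
```

```text
t 7.67 tcp [0.4417 0.1598 0.1887] toolx 173.47 tilt [0.005  0.0019] F [-0.4  0.7 -1.5] w 0.0207 q [-0.4   0.39  0.01  1.99 -0.    0.76  1.07]
(0.435, -0.04, 0.19) -> [-0.0161 -0.1993 -0.0017] yaw 0.493
(0.458, -0.203, 0.19) -> [-0.0574 -0.3586 -0.0019] yaw 0.493
```

View pics/s6.png

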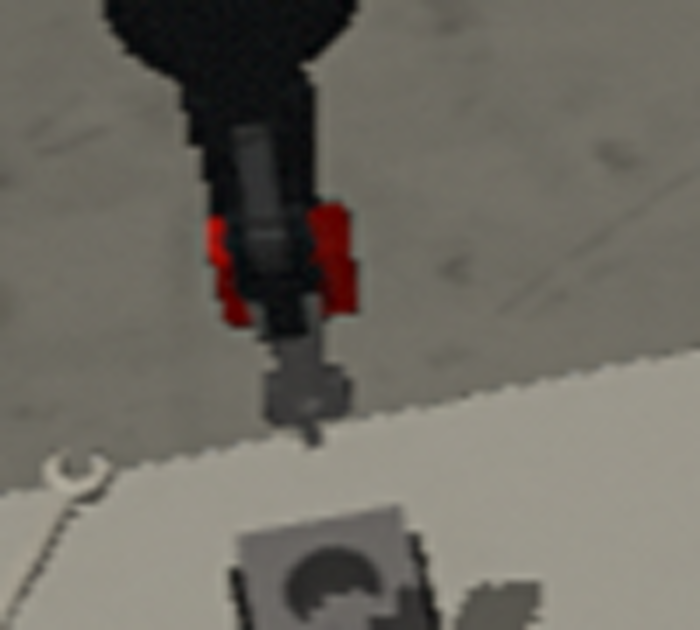

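jog_arm --steps '[-0.002,-0.03,0,0.05,1,-0.006,-0.08,0,0.15,1,-0.01,-0.13,0,0.25,1,-0.014,-0.175,0,0.35,1,-0.02,-0.215,0,0.43,1]'

```text
t: 8.4
tool_pos: [0.4343, -0.0581, 0.1848]
ee_rot: [-0.848, -3.021, 0.002]
ft_force: [0.0, -0.3, -0.3]
width: 0.0211
```

Run:
```python
from h import *
steps([(.458,-.203,.19,145.25)])
```

```text
t 8.4 tcp [ 0.4343 -0.0581  0.1848] toolx 148.64 tilt [-0.004  -0.0001] F [ 0.  -0.3 -0.3] w 0.0211 q [-0.03  0.36  0.15  2.07 -0.08  0.72  1.2 ]
(0.458, -0.203, 0.19) -> [-0.0957 -0.1114 -0.0053] yaw 0.059
```

jog_arm --steps '[-0.03,-0.037,0,0.02,1,-0.065,-0.075,0,0.04,1,-0.09,-0.105,0,0.058,1,-0.094,-0.111,0,0.058,1,-0.094,-0.111,0,0.058,1]'

```text
t: 9.02
tool_pos: [0.4579, -0.1995, 0.1849]
ee_rot: [-0.931, -2.997, -0.001]
ft_force: [-1.2, 0.6, -0.8]
width: 0.0207
```

jog_arm --steps '[0,0,0,0,1,0,0,0,0,1]'

```text
t: 9.28
tool_pos: [0.4589, -0.1985, 0.1861]
ee_rot: [-0.927, -3.001, -0.001]
ft_force: [-0.5, 0.4, -0.9]
width: 0.0213
```

Run:
```python
from h import *
steps([(.458,-.203,.19,145.25)])
s,t=snap("side","7"),snap("top","7")
crop(s,190,160,130,110,6,"s7.png");crop(t,270,120,110,100,6,"t7.png")
```

```text
t 9.28 tcp [ 0.4589 -0.1985  0.1861] toolx 145.66 tilt [-0.0006  0.0008] F [-0.5  0.4 -0.9] w 0.0213 q [ 0.24  0.44  0.18  1.91 -0.11  0.79  1.45]
(0.458, -0.203, 0.19) -> [-0.0018 -0.0042 -0.0039] yaw 0.007
```

View pics/s7.png

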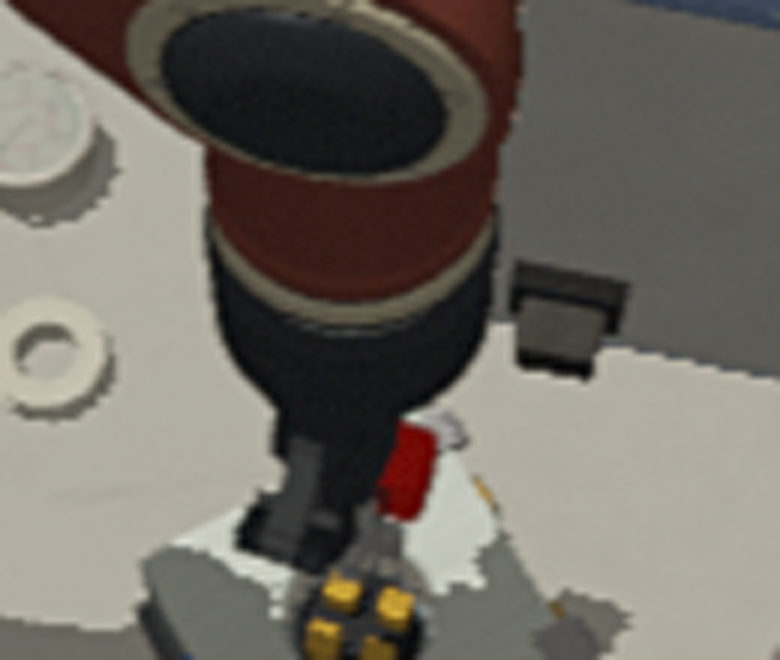

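View pics/t7.png

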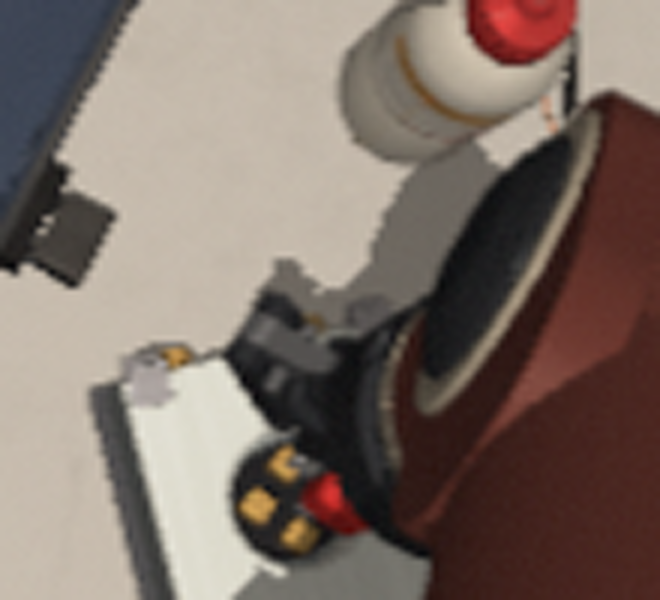

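Run:
```python
from h import *
for n,tcp,ang in(("side6",[.4417,.1598,.1887],173.47),("side7",[.4589,-.1985,.1861],145.66)):
    c=cam(n+".npy"); hsv=cv2.cvtColor(c["image"],cv2.COLOR_RGB2HSV)
    m=(((hsv[...,0]<6)|(hsv[...,0]>174))&(hsv[...,1]>200)&(hsv[...,2]>60)).astype(np.uint8)
    q=proj(c,[tcp])[0]; M=np.zeros_like(m); x0,y0=int(q[0])-25,int(q[1])-25; M[y0:y0+40,x0:x0+50]=m[y0:y0+40,x0:x0+50]
    p=np.argwhere(M)[:,::-1]; print(n,"mask",p.min(0),p.max(0),"tcp px",q.round(1))
    for r in range(p[:,1].min(),p[:,1].max()+1): print(r,p[p[:,1]==r,0].min(),p[p[:,1]==r,0].max(),end="; ")
    a=np.radians(ang); X=np.array([np.cos(a),np.sin(a),0]);Y=np.array([-X[1],X[0],0])
    print()
    for sx in(-1,1):
        for z in(-.0006,.0334):
            print(sx,z,proj(c,[np.array(tcp)+sx*.023*X+sy*.011*Y+[0,0,z] for sy in(-1,1)]).round(1).tolist())
```

```text
side6 mask [190  84] [210 100] tcp px [200.4  98.2]
84 207 207; 85 204 208; 86 190 209; 87 190 209; 88 190 209; 89 190 209; 90 190 209; 91 190 209; 92 190 209; 93 191 210; 94 191 209; 95 191 210; 96 191 209; 97 192 210; 98 192 210; 99 192 194; 100 193 194; 
-1 -0.0006 [[210.0, 93.5], [211.0, 100.9]]
-1 0.0334 [[208.6, 83.0], [209.7, 90.5]]
1 -0.0006 [[189.9, 95.8], [190.7, 103.3]]
1 0.0334 [[187.9, 85.4], [188.7, 92.9]]
side7 mask [253 231] [261 245] tcp px [248.8 239.3]
231 256 258; 232 256 261; 233 256 261; 234 256 261; 235 256 261; 236 255 261; 237 255 261; 238 254 261; 239 254 260; 240 253 260; 241 254 260; 242 254 259; 243 254 259; 244 254 259; 245 256 258; 
-1 -0.0006 [[262.3, 238.0], [258.6, 248.5]]
-1 0.0334 [[262.7, 231.1], [258.9, 241.9]]
1 -0.0006 [[239.4, 230.7], [235.4, 240.9]]
1 0.0334 [[238.9, 223.5], [234.7, 234.1]]
```

jog_arm --steps '[-0.001,-0.002,0.015,0.007,1,-0.002,-0.004,0.035,0.007,1,-0.002,-0.004,0.051,0.007,1,-0.002,-0.004,0.051,0.007,1,-0.002,-0.004,0.051,0.007,1]'

```text
t: 10.0
tool_pos: [0.4584, -0.2046, 0.1353]
ee_rot: [0.942, 2.997, -0.0]
ft_force: [-0.2, -0.1, -0.3]
width: 0.0213
```

jog_arm --steps '[0,0,0,0,1,0,0,0,0,1]'

```text
t: 10.25
tool_pos: [0.4586, -0.2046, 0.1358]
ee_rot: [0.941, 2.996, -0.0]
ft_force: [0.2, 0.0, -1.1]
width: 0.0211
```

Run:
```python
from h import *
steps([(.458,-.203,.122,145.25)])
s,t=snap("side","8"),snap("top","8")
crop(s,205,200,100,90,7,"s8.png");crop(t,270,150,100,90,7,"t8.png")
```

```text
t 10.25 tcp [ 0.4586 -0.2046  0.1358] toolx 145.13 tilt [ 0.0011 -0.0004] F [ 0.2  0.  -1.1] w 0.0211 q [ 0.26  0.52  0.17  1.96 -0.13  0.67  1.47]
(0.458, -0.203, 0.122) -> [0.0014 0.0009 0.0138] yaw -0.002
```

View pics/s8.png

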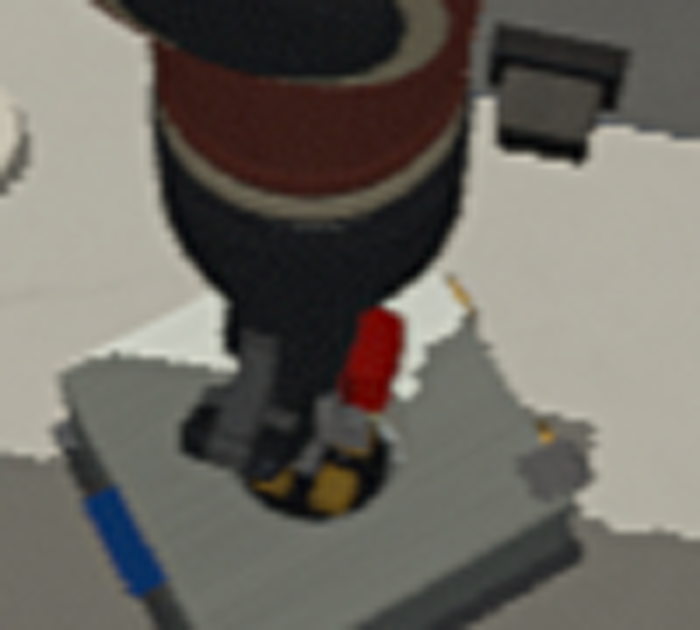

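View pics/t8.png

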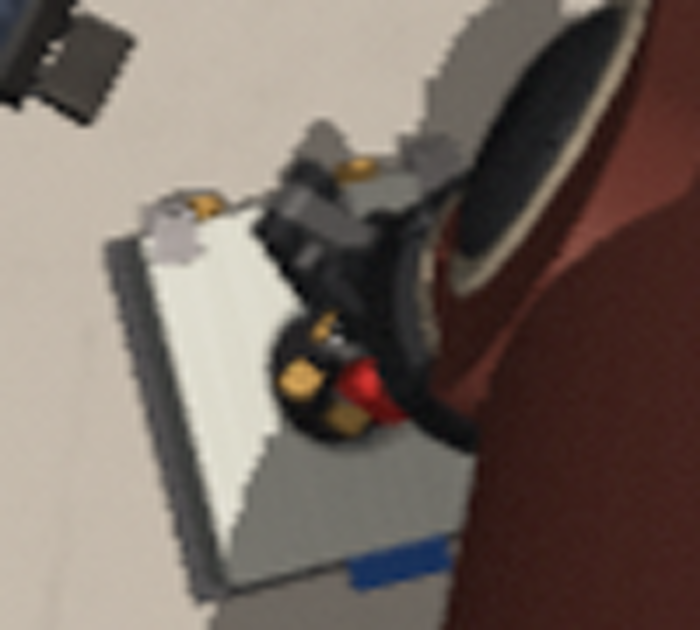

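jog_arm --steps '[0.001,0.001,0.005,-0.002,1,0.001,0.001,0.01,-0.002,1,0.001,0.001,0.014,-0.002,1,0.001,0.001,0.014,-0.002,1]'

```text
t: 10.85
tool_pos: [0.4577, -0.203, 0.1208]
ee_rot: [-0.938, -2.997, 0.0]
ft_force: [-0.5, 0.8, -1.2]
width: 0.0206
```

Run:
```python
from h import *
steps([(.458,-.203,.112,145.25)])
```

```text
t 10.85 tcp [ 0.4577 -0.203   0.1208] toolx 145.23 tilt [-0.0011  0.0003] F [-0.5  0.8 -1.2] w 0.0206 q [ 0.27  0.54  0.16  1.98 -0.14  0.63  1.48]
(0.458, -0.203, 0.112) -> [-0.0002  0.0001  0.0088] yaw -0.0
```

jog_arm --steps '[0,0,0.003,0,1,0,0,0.006,0,1,0,0,0.009,0,1,0,0,0.009,0,1]'

```text
t: 11.35
tool_pos: [0.4579, -0.203, 0.112]
ee_rot: [-0.938, -2.998, 0.0]
ft_force: [-0.1, 0.6, -0.7]
width: 0.0212
```

jog_arm --steps '[0,0,0.003,0,1,0,0,0.006,0,1,0,0,0.009,0,1,0,0,0.009,0,1]'

```text
t: 11.85
tool_pos: [0.4579, -0.203, 0.103]
ee_rot: [-0.938, -2.998, 0.0]
ft_force: [0.1, -0.1, -1.0]
width: 0.0211
```

jog_arm --steps '[0,0,0.001,0,1,0,0,0.002,0,1,0,0,0.002,0,1,0,0,0.002,0,1]'

```text
t: 12.35
tool_pos: [0.4581, -0.2032, 0.1015]
ee_rot: [0.938, 2.998, -0.0]
ft_force: [-0.1, -0.7, 3.3]
width: 0.021
```

jog_arm --steps '[0,0,0.002,0,1,0,0,0.004,0,1,0,0,0.005,0,1,0,0,0.005,0,1]'

```text
t: 12.85
tool_pos: [0.4582, -0.2032, 0.0965]
ee_rot: [0.939, 2.998, -0.0]
ft_force: [-1.3, 0.5, 6.7]
width: 0.0212
```

jog_arm --steps '[0,0,0.001,0,1,0,0,0.002,0,1,0,0,0.003,0,1,0,0,0.003,0,1]'

```text
t: 13.35
tool_pos: [0.4582, -0.2033, 0.0944]
ee_rot: [0.939, 2.997, 0.0]
ft_force: [-1.9, 1.1, 12.3]
width: 0.0212
```

jog_arm --steps '[0,0,0.0005,0,1,0,0,0.001,0,1,0,0,0.001,0,1,0,0,0.001,0,1]'

```text
t: 13.85
tool_pos: [0.4583, -0.2033, 0.0943]
ee_rot: [0.939, 2.997, 0.0]
ft_force: [-3.5, 1.6, 18.5]
width: 0.0211
```

Run:
```python
from h import *
steps([(.458,-.203,.0946,145.25)])
s,t=snap("side","9"),snap("top","9")
crop(s,205,200,100,90,7,"s9.png")
```

```text
t 13.85 tcp [ 0.4583 -0.2033  0.0943] toolx 145.22 tilt [ 0.0013 -0.0001] F [-3.5  1.6 18.5] w 0.0211 q [ 0.28  0.59  0.15  2.   -0.15  0.56  1.49]
(0.458, -0.203, 0.0946) -> [ 0.0004  0.0001 -0.0003] yaw -0.001
```

View pics/s9.png

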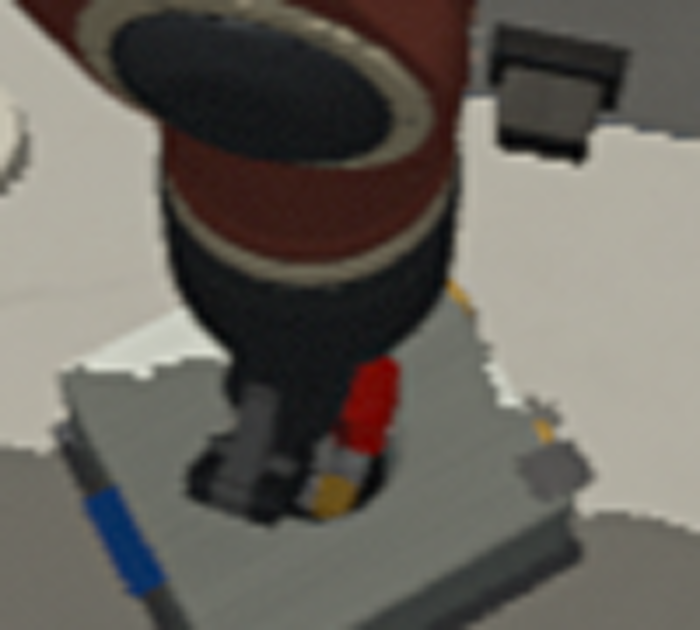

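The picture shows the cover flat, with its blue tab at crop pixel (125,540). The key is through the hole in the cover, with the red handle held at crop pixel (370,405). Arm height, force and finger opening all match the spindle being at its stop, so I am handing in.

```bash
python3 -c "
from cell import ticket; print(ticket.close_job())
from cell import r; s=r.sense(); print(s['t'],s['tool_pos'],s['ft_force'],s['width'])"
```

```text
the job is handed in; nothing more can be done
None
the job is handed in; nothing more can be done
```

I shut the cover, took the key from its holder and slid it into the spindle slots. I then pressed the spindle to its stop and handed in at about 14 s, still gripping and pressing. Handing in gave no verdict, and no state could be read afterwards.

**Cover:** it stopped at tool height 65.5 mm, against 66 mm for shut, with 34 N on the fingers. The pictures afterwards show it flat.

**Key fit:** it entered the slots with almost no force. The tool was at (0.4583, -0.2033) against the measured spindle centre (0.458, -0.203), turned to 145.2° for slots at 145.25°, and tilted about 0.001 rad.

**Press:** the force rose from about 3 N to 7 N over the spring travel. It then climbed to 18.5 N with the tool held at 94.3 mm, so the spindle was at its stop. That puts the key end at about 33.7 mm, against 34 mm expected.

**Grip:** I set 80 N, and the opening stayed at 21 mm on the 22 mm handle.

**Bystanders:** I did not touch or measure them again, and nothing looked displaced in the views.

**Disagreements:** the two cameras differed by about 1 mm on the spindle and 2 mm on the key. On the way to the unit the fingertips looked off from the projected tool point. I took the visible part to be the finger linkage rather than the tips and went on.

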